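# Shut and lock the filter hatch of a lens edger's dust unit

### The arm

A 7-joint arm with a two-finger parallel gripper is mounted at the origin on the work surface. World frame = base frame: x ahead of the robot, y to its left, z up, the work surface at z = 0. Lengths are in m, angles in rad, forces in N, time in s.
With the tool pointing down it reaches from about 0.4 to 0.925 m from the base axis. Payload 5.6 kg.
Tool frame: the origin (TCP) lies between the finger pads; the fingertips stand 14 mm ahead of it and the grasp point (between the pads) lies 5 mm behind it; z points along the fingers, y is the direction in which the jaws open and shut (so a half turn about z gives the same grasp; the last joint's range is limited). The gripper opens to 85 mm and grips with 20 to 120 N. Pads are 22 mm wide; open, the fingers measure 114 mm over their backs; the gripper's body (76 mm by 85 mm) begins 54 mm behind the grasp point. The pads swing forward as they close: fully open they stand 13 mm farther back than shut.
Start: joints at [-1.166, 0.468, -0.012, 1.603, 0.006, 1.071, -0.056], TCP at [0.281, 0.586, 0.214] pointing down, gripper open.
Joint ranges: [-2.53, 2.53], [-0.31, 2.02], [-1.57, 1.55], [0.28, 2.44], [-1.29, 4.43], [0.15, 1.84], [-2.92, 2.92]. Speed limits (rad/s): [2.57, 2.57, 3.14, 3.14, 3.14, 3.14, 3.14].

### API

Orientations are given as a unit quaternion [x, y, z, w].
In Python, from workcell import sense, read_camera, bot gives the robot as it stands.
- The arm moves only by the tool servo_tool, never from a script. Its argument "increments" is a list of rows, each a list of 2 entries, a list of its own where there are three numbers: the shift along the world's x, y, z in m, then the turn, a rotation vector about the world's x, y, z in rad. A call has exactly 10 rows; each row shifts and turns the commanded pose from where the row before left it; what a row does not reach is not made up. A row lasts 1/12 s, in which the tool goes at most 41.7 mm and 7.16 degrees, less where a joint would pass 70% of its speed; a pose out of reach is approached as far as the arm can. A call is refused whole if a number of a shift passes 0.0417 or a number of a turn 0.125, either way. A call with a gripper value outside its range is refused whole. "gripper" is the opening in per cent of the stroke, from 0 (shut) to 100 (fully open), set as the call begins (left out, the last holds). The fingers move at their own pace and stop on an object; "newtons" is the grip in N (left out, the last holds). Time passes only in rows, so rows that do not move let the fingers close, or fill a call up. It gives the time, the measured TCP pose, the force and the opening at its end, in the units of the state.
- sense(): the state, without advancing time (a new reading comes with each control period).
- read_camera(name): name is "scene" or "top"; returns a dict with "frame" (400x640x3 uint8, blue, green, red), "z_map" (400x640 float32, m along the optical axis (not along the pixel's ray), 0 where there is no reading), "intrinsics" (3x3 intrinsics, pixels), "rvec" (rotation vector, rad) and "tvec" (3), from world to camera coordinates, as OpenCV has them. Camera axes: x right, y down, z forward; pixel columns grow to the right and rows downward; lengths in m; the calibration is good to about 2 mm. A picture is of the moment at which its call begins.
- bot.job_done(): hands the job in, once; it reports no verdict.
The state is a dict: "clock": time; "joint_positions": joint angles; "joint_vel": joint speeds; "joint_torque": joint torques, N m; "position": TCP position; "orientation": TCP orientation; "wrist_force": force on the tool from outside, world axes, zero at the start; "ft_torque": the same for the moment, N m; "finger_gap": finger opening in m.
Only numpy, scipy, OpenCV 4.12 (cv2) and the standard library are available. Lean on these libraries where they do the work, as an engineer would, in place of code of your own. Each camera call takes 0.05 s, during which the arm holds its last target. There are 200 camera calls.

### The job

The filter in the lens edger's dust unit has just been changed. With the fingertips, push the unit's hinged hatch down shut, then set the fingertips in the slot of its quarter-turn fastener and turn it clockwise, a quarter turn to its stop, so that the hatch is locked down. Only push and turn: lift nothing, do not open the hatch further, leave everything else on the bench and on the unit where it is, and finish clear of the unit.

Things in the scene. Friction and masses are not known exactly. Their poses are not given: they have to be found in the camera images.
- filter_unit: dust filter unit, fixed: white metal box with a blue band, 240 mm deep (x), 320 mm wide (y), 130 mm high; its flat top is the deck. Origin at the centre of its underside, z up, -x its front (roughly towards the robot). The hatch lies on the right part (-y) of the deck; small things stand on the left part
- hatch_hinge (a point): middle of the hatch's hinge line, at deck height (130 mm), in the unit's frame at (50, -50, 130) mm; the line runs along the unit's y. The point turns with the hatch; shut, its axes are the unit's
- hatch_edge (a point): middle of the hatch's free front edge, on its outer face. The hatch is a grey plate, 155 mm from the hinge to this edge, 190 mm wide, 6 mm thick, underside on the hinge line. Its face is clear to push at the front corners, e.g. 140 mm from the hinge, 65 mm to the side. Let go while unlocked it rises again to about 0.04 rad: that is normal, turning the fastener draws it down
- hatch (a joint): opening of the hatch, rad: 0 = shut flat on the deck, grows as its front edge rises. Starts at 0.45 to 0.8, stays where it is left (stiff hinge, 0.4 N m). Over the last 6 mm of the front edge it compresses a sprung rubber seal (5 to 9 N); about 10 N of push at a front corner brings it fully down
- slot (a point): centre of the slot in the fastener's head, level with its face, on its axis: 100 mm from the hinge line, on the hatch's centre line, 10 mm above the hatch's underside. The head is a blue disc, 76 mm across, 4 mm proud of the hatch. The slot is 26 mm wide, 60 mm long, 14 mm deep, with a dark flat floor, and runs along this point's y; the point's z points out of the hatch, along the fastener's axis
- fastener (a joint): clockwise turn, rad: 0 = unlocked (slot along the unit's y, white pointer at the red dot, -y side), 1.571 = locked, at its stop (slot along x, pointer at the green dot at the front). Starts at 0 to 0.2, stays where it is left. From 0.8 on its cam draws the hatch down (0.1 to 0.3 N m) if that is below 0.05 rad, and then holds it. Narrow tips have play: turn up to 0.3 rad further
- screw_jar: small clear jar with a steel cap, 30 mm across, 34 mm high, standing on the left deck of the unit; leave it. Origin under its centre
- polish_tin: flat aluminium tin, 42 mm across, 18 mm high, standing on the left deck of the unit; leave it. Origin under its centre
- lens_spray: blue bottle, 38 mm across, 120 mm high, standing on the bench at the right of the unit; leave it. Origin under its centre
- glasses_case: spectacle case 58 x 158 x 42 mm, lying on the bench at the left of the unit; leave it. Origin under its centre
- screwdriver: red-handled screwdriver, 150 mm long, lying on the bench in front of the unit; leave it
- job_tray: orange open tray 200 x 130 x 35 mm with two lenses, on the bench at the left; leave it. Origin under its centre
- pliers: small pliers with red handles, 145 mm long, lying on the bench at the right; leave them

How it is judged:
On the way, in this order (a step that is already met when the one before it is completed fails the run):
1. the hatch is pushed down onto its seal while the fastener is still unlocked (value of joint hatch below 0.05 rad and value of joint fastener below 0.5 rad), for 0.1 s.
2. the fastener is turned a quarter turn and the hatch is locked down (value of joint fastener above 1.4 rad and value of joint hatch below 0.02 rad), for 0.2 s.
At the end, for the whole second after the job is handed in: the fastener is turned clockwise to within 0.17 rad (10 degrees) of its locked stop, the hatch is held shut within 0.02 rad (3 mm at its front edge), both at rest, and the jar, tin, bottle, case, screwdriver, tray and pliers stand within 20 mm of where they were (all of step 2 and velocity of joint each of fastener, hatch below 0.05 rad/s and distance of each of screw_jar, polish_tin, lens_spray, glasses_case, screwdriver, job_tray, pliers from where it was at the start of the episode below 0.02 m); the robot touches nothing.
It fails at once if the hatch is lifted or thrown further open (value of joint hatch above 0.95 rad).
It fails at once if a thing that should be left alone is shoved, tipped, lifted or carried (distance of any of screw_jar, polish_tin, lens_spray, glasses_case, screwdriver, job_tray, pliers from where it was at the start of the episode above 0.02 m).
It fails at once if the arm or the gripper's body, rather than the fingers, pushes on the unit or its hatch (contact force between the arm and filter_unit above 5 N).
It also fails if it takes over 48 s, if anything falls off the work surface, if the arm or the gripper's body presses on something with over 40 N, if the wrist force passes 120 N, or if a joint passes its speed limit or range.

## Working session

There is one attempt and no reset: what is moved stays moved. The work goes in short steps, Python scripts to look and compute and a tool call to move; the robot and the scene stay as the last step left them, time stands still between calls to the robot, and variables do not carry over. Pictures are saved under pics/ and viewed, about 8 in all and at most 12, crops included, and the job is handed in when it is done.

Besides the shell and the picture viewer there is one more tool, called after "Emit:" by a JSON object that holds its "fn" and its "kwargs", one argument or row to a line. servo_tool: Moves the arm, as the interface text tells. Its arguments: {"type":"object","properties":{"increments":{"type":"array","items":{"type":"array"}},"gripper":{"type":"number"},"newtons":{"type":"number"}},"required":["increments"]}

```bash
mkdir -p pics; ls; cat > h.py <<'E'
import numpy as np, cv2
from workcell import sense, read_camera, bot
def cam(n):
    c=read_camera(n); c['R']=cv2.Rodrigues(np.array(c['rvec'],float))[0]; c['t']=np.array(c['tvec'],float).ravel(); return c
def pts(c):
    K=c['intrinsics']; z=c['z_map']; v,u=np.mgrid[:z.shape[0],:z.shape[1]]
    P=np.stack([(u-K[0,2])/K[0,0]*z,(v-K[1,2])/K[1,1]*z,z],-1)
    W=(P-c['t'])@c['R']; W[z==0]=np.nan; return W
E
python3 - <<'E'
from h import *
s=sense();print({k:np.round(v,3) for k,v in s.items()})
for n in('scene','top'):
    c=cam(n);cv2.imwrite(f'pics/{n}0.png',c['frame']);np.savez(f'{n}0.npz',**c);print(n,-c['R'].T@c['t'],c['intrinsics'][0,0])
E
```

```text
pics
{'clock': np.float64(0.0), 'joint_positions': array([-1.166,  0.468, -0.012,  1.604,  0.006,  1.071, -0.056]), 'joint_vel': array([-0.001, -0.   ,  0.001, -0.   ,  0.   ,  0.   , -0.001]), 'joint_torque': array([-0.000e+00, -5.324e+01,  2.100e-02, -2.513e+01,  1.100e-02,
        8.000e-03,  0.000e+00]), 'position': array([0.281, 0.585, 0.213]), 'orientation': array([ 0.222,  0.975, -0.001, -0.   ]), 'wrist_force': array([-0.095,  0.203,  0.564]), 'ft_torque': array([-0.072,  0.009, -0.067]), 'finger_gap': np.float64(0.085)}
scene [ 1.31049742 -0.13309819  1.2748953 ] 465.1334509155137
top [0.35517011 0.04369052 1.50681841] 470.26866147694017
```

View pics/scene0.png

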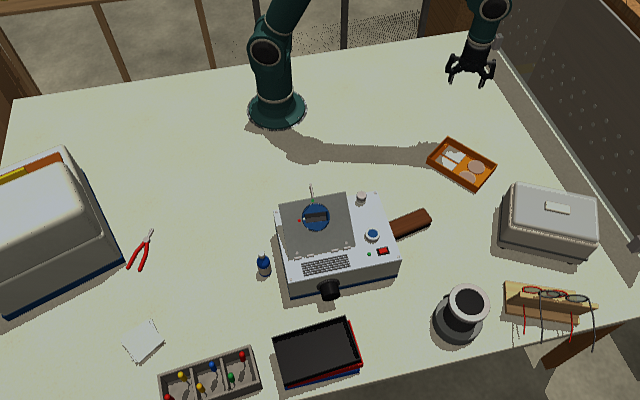

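View pics/top0.png

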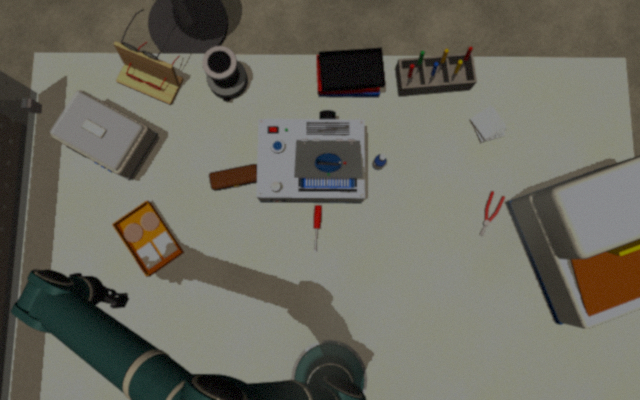

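Top view: unit about px (313,160), with the hatch raised over px 295-362 × 140-180 and the blue head at (329,162). The bottle is at (380,161) and the screwdriver at (317,225). In the scene view the head is at (316,217) and the hatch is open towards the robot. Next I'll measure.

```bash
cat > m.py <<'E'
from h import *
import sys
for n in('top','scene'):
    c=np.load(f'{n}0.npz'); W=pts(c); f=c['frame']
    hsv=cv2.cvtColor(f,cv2.COLOR_BGR2HSV)
    roi=(W[...,0]>.4)&(W[...,0]<.95)&(abs(W[...,1]-.05)<.3)
    deck=roi&(abs(W[...,2]-.13)<.006)
    nb,lab,st,_=cv2.connectedComponentsWithStats(deck.astype(np.uint8)); 
    P=W[deck]; 
    r=cv2.minAreaRect(P[:,:2].astype(np.float32)*1000); print(n,'deck rect mm',r,'zmed',np.median(P[:,2]))
    blue=roi&(hsv[...,0]>95)&(hsv[...,0]<125)&(hsv[...,1]>120)&(W[...,2]>.14)
    nb,lab,st,ce=cv2.connectedComponentsWithStats(blue.astype(np.uint8))
    for i in range(1,nb):
        if st[i,4]>15: print(' blue',st[i],ce[i].round(1),np.nanmean(W[lab==i],0).round(4))
    g=roi&(W[...,2]>.145)&(hsv[...,1]<60)
    # hatch plane: grey pts above deck
    Q=W[g]; print(' high grey',len(Q),Q.min(0).round(3),Q.max(0).round(3))
    im=cv2.resize(f[100:240,240:400] if n=='top' else f[175:310,250:410],None,fx=5,fy=5,interpolation=cv2.INTER_CUBIC)[:600,:800]; cv2.imwrite(f'pics/{n}_crop.png',im)
E
python3 m.py
```

```text
top deck rect mm ((731.2730712890625, 28.36297607421875), (390.23406982421875, 571.8817138671875), 2.886125087738037) zmed 0.13124402230894688
 blue [274 142   7   7  43] [277.1 145.1] [0.6962 0.1576 0.1493]
 blue [315 153  26  19 308] [327.5 162.3] [0.6358 0.0095 0.1962]
 high grey 2282 [ 0.556 -0.086  0.145] [0.95  0.35  0.232]
scene deck rect mm ((745.1152954101562, -12.709365844726562), (408.2107849121094, 467.7668151855469), 0.1685767024755478) zmed 0.1310323876801031
 blue [302 204  28  27 384] [315.7 217. ] [0.6364 0.0104 0.1959]
 blue [368 230  10   7  56] [372.2 233. ] [0.6949 0.1593 0.1489]
 high grey 3543 [ 0.556 -0.085  0.145] [0.95  0.35  0.231]
```

View pics/scene_crop.png

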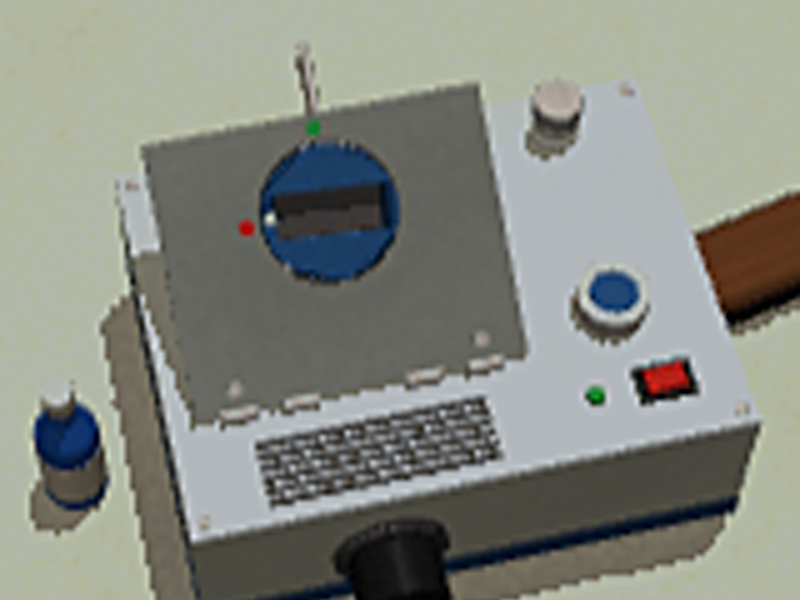

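View pics/top_crop.png

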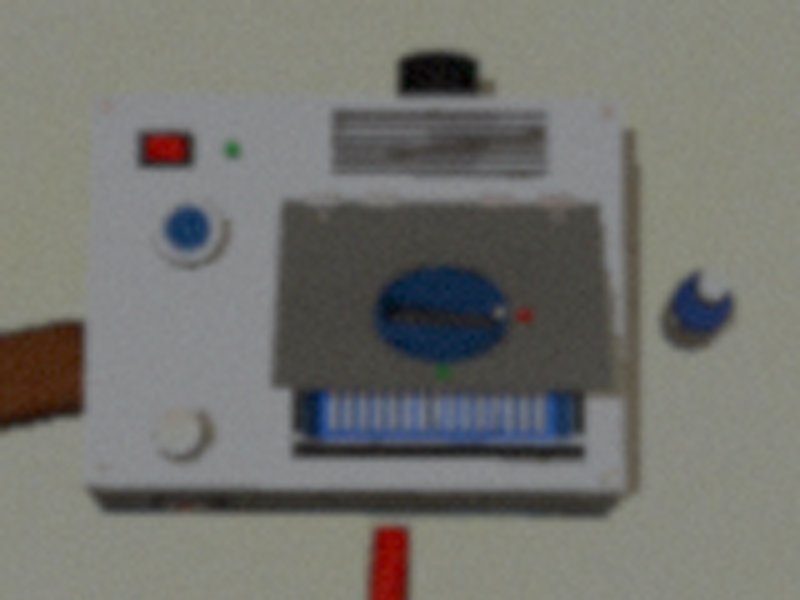

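```bash
cat > m2.py <<'E'
from h import *
for n in('top','scene'):
    c=np.load(f'{n}0.npz'); W=pts(c)
    x,y,z=W[...,0],W[...,1],W[...,2]
    roi=(x>.52)&(x<.83)&(abs(y-.05)<.25)
    m=(roi&(abs(z-.131)<.006)).astype(np.uint8)
    nb,lab,st,_=cv2.connectedComponentsWithStats(m); i=1+np.argmax(st[1:,4])
    r=cv2.minAreaRect(W[lab==i][:,:2].astype(np.float32)*1000); print(n,'deck',np.round(r[0],1),np.round(r[1],1),r[2],st[i])
    h=roi&(z>.155)&(x>.55)&(x<.74)&(y<.12)&(y>-.1)
    P=W[h]
    for _ in range(4):
        A=np.c_[P[:,:2],np.ones(len(P))]; k=np.linalg.lstsq(A,P[:,2],rcond=None)[0]; e=P[:,2]-A@k; P=P[abs(e)<max(.004,2*e.std()*.5)] if _<3 else P
    nrm=np.array([-k[0],-k[1],1]);nrm/=np.linalg.norm(nrm)
    print(' hatch n',len(P),'k',k.round(4),'tilt',np.arccos(nrm[2]),'az of fall',np.arctan2(k[1],k[0]),'x at z=.136',(0.136+.006/np.cos(.6)*0-k[2]-k[1]*0)/k[0], P.min(0).round(3),P.max(0).round(3))
    hsv=cv2.cvtColor(c['frame'],cv2.COLOR_BGR2HSV)
    # slot: dark pixels near head ; head disc contour
    head=roi&(hsv[...,0]>95)&(hsv[...,0]<125)&(hsv[...,1]>120)&(z>.16)
    ct=max(cv2.findContours(head.astype(np.uint8),0,1)[0],key=cv2.contourArea)
    K=c['intrinsics'];O=-c['R'].T@c['t']
    def cast(uv,off=0):
        d=np.linalg.solve(K,np.r_[uv,1])@c['R']; s=(k[2]+off/nrm[2]+k[0]*O[0]+k[1]*O[1]-O[2])/(d[2]-k[0]*d[0]-k[1]*d[1]); return O+s*d
    hull=cv2.convexHull(ct); q=np.array([cast(p,.004) for p in hull[:,0].astype(float)])
    ex=np.array([1,0,k[0]]);ex/=np.linalg.norm(ex);ey=np.cross(nrm,ex)
    b=np.c_[q@ex,q@ey].astype(np.float32); cc,rad=cv2.minEnclosingCircle(b); ctr=cast(cv2.minEnclosingCircle(hull.astype(np.float32))[0],.004)
    full=np.zeros(z.shape,np.uint8);cv2.drawContours(full,[hull],-1,1,-1)
    dark=(full>0)&(hsv[...,2]<70); dp=np.argwhere(dark)[:,::-1].astype(float)
    D=np.array([cast(p,.004) for p in dp]); b2=np.c_[D@ex,D@ey].astype(np.float32)*1000; r2=cv2.minAreaRect(b2)
    print(' head ctr',np.round(cast(np.array(cv2.fitEllipse(hull)[0]),.004),4),'rad',rad,'slot n',len(dp),np.round(r2[1],1),r2[2],'mean',D.mean(0).round(4))
E
python3 m2.py
```

```text
top deck [663.1  59.2] [242.8 320.4] 0.15960608422756195 [ 256  119  109   80 4840]
 hatch n 1595 k [-6.987e-01  1.000e-04  6.377e-01] tilt 0.6098823151412471 az of fall 3.1414144410026412 x at z=.136 0.718066871629341 [ 0.587 -0.086  0.155] [0.696 0.104 0.229]
 head ctr [0.6348 0.0088 0.1991] rad 0.038327138870954514 slot n 360 [74.8 70.7] 0.648208498954773 mean [0.6351 0.0093 0.1988]
scene deck [663.3  60.4] [244.8 320.8] 0.2115669697523117 [ 273  190  129   94 4452]
 hatch n 2062 k [-0.6902 -0.0021  0.6309] tilt 0.6041285724709399 az of fall -3.13860864778941 x at z=.136 0.7170282000117807 [ 0.587 -0.085  0.155] [0.694 0.105 0.227]
 head ctr [0.6364 0.0094 0.1965] rad 0.0382721945643425 slot n 244 [72.  68.7] 79.15670776367188 mean [0.6364 0.0097 0.1965]
```

```bash
cat > m3.py <<'E'
from h import *
t=.607;H=np.array([.713,.010,.131]);u=np.array([-np.cos(t),0,np.sin(t)]);nr=np.array([np.sin(t),0,np.cos(t)])
S=H+.1*u+.01*nr
for n in('scene','top'):
    c=np.load(f'{n}0.npz');K=c['intrinsics'];f=c['frame'];hsv=cv2.cvtColor(f,cv2.COLOR_BGR2HSV).astype(int)
    O=-c['R'].T@c['t']
    v,uu=np.mgrid[:400,:640]; d=np.stack([uu,v,np.ones_like(v)],-1)@np.linalg.inv(K).T@c['R']
    s=((S-O)@nr)/(d@nr); P=O+s[...,None]*d-S
    a=-(P@u)*1000; b=P[...,1]*1000   # a: unit x, b: unit y in hatch plane
    r=np.hypot(a,b)
    nb=(hsv[...,1]<110)&(r<33)
    white=(hsv[...,1]<90)&(hsv[...,2]>110)&(r>24)&(r<40)
    slot=nb&~white
    pts2=np.c_[a[slot],b[slot]].astype(np.float32); rr=cv2.minAreaRect(pts2)
    m=pts2-pts2.mean(0); w,V=np.linalg.eigh(m.T@m); ax=V[:,1]; 
    print(n,S.round(4),'slot',slot.sum(),pts2.mean(0),rr,'f from PCA (cw)',np.arctan(ax[0]/ax[1]))
    print(' white',np.c_[a[white],b[white]].mean(0),white.sum(), 'f',np.arctan2(-a[white].mean(),-b[white].mean()))
E
python3 m3.py
```

```text
scene [0.6366 0.01   0.1963] slot 186 [-0.6150101 -0.7632331] ((-0.8408021926879883, -0.6216087341308594), (58.71940231323242, 24.257354736328125), 86.00364685058594) f from PCA (cw) 0.07092265
 white [ -8.19319962 -23.6743823 ] 8 f 0.33317720066750556
top [0.6366 0.01   0.1963] slot 51 [-5.055343  -1.2372656] ((-6.369848251342773, -1.8668804168701172), (12.368693351745605, 56.919620513916016), 0.6608045697212219) f from PCA (cw) 0.061683778
 white [nan nan] 0 f nanm3.py:17: RuntimeWarning: Mean of empty slice.
  print(' white',np.c_[a[white],b[white]].mean(0),white.sum(), 'f',np.arctan2(-a[white].mean(),-b[white].mean()))
  ret = um.true_divide(
  ret = ret.dtype.type(ret / rcount)
```

Emit:
{"fn": "servo_tool", "kwargs": {
  "increments": [
    [[0,0,0.02],[0,0,0.1]],
    [[0.01,-0.02,0.03],[0,0,0.1]],
    [[0.02,-0.03,0.02],[0,0,0.1]],
    [[0.02,-0.035,0.01],[0,0,0.05]],
    [[0.02,-0.035,0.01],[0,0,0]],
    [[0.02,-0.035,0],[0,0,0]],
    [[0.02,-0.035,0],[0,0,0]],
    [[0.02,-0.035,0],[0,0,0]],
    [[0.02,-0.035,0],[0,0,0]],
    [[0.02,-0.035,0],[0,0,0]]
  ],
  "gripper": 0
}}

```text
clock: 0.93
position: [0.4519, 0.2889, 0.3039]
orientation: [0.049, 0.999, -0.0, -0.0]
wrist_force: [0.9, 0.8, 0.0]
finger_gap: 0.0003
```

Hatch tilt is 0.607 rad, hinge is at (0.713, 0.010, 0.131), and the slot is about 0.07 rad clockwise. Both views agree, and the sizes match those given. Next I go above the left front corner.

Emit:
{"fn": "servo_tool", "kwargs": {
  "increments": [
    [[0.021,-0.0305,0],[0,0,0.03]],
    [[0.021,-0.0305,0],[0,0,0]],
    [[0.021,-0.0305,0],[0,0,0]],
    [[0.021,-0.0305,0],[0,0,0]],
    [[0.021,-0.0305,0],[0,0,0]],
    [[0.021,-0.0305,0],[0,0,0]],
    [[0.021,-0.0305,0],[0,0,0]],
    [[0,0,-0.02],[0,0,0]],
    [[0,0,-0.02],[0,0,0]],
    [[0,0,-0.01],[0,0,0]]
  ]
}}

```text
clock: 1.77
position: [0.5973, 0.0764, 0.2512]
orientation: [0.035, 0.999, -0.0, -0.002]
wrist_force: [-0.0, -0.0, -1.1]
finger_gap: -0.0001
```

Emit:
{"fn": "servo_tool", "kwargs": {
  "increments": [
    [[0.002,0,-0.0105],[0,0,0]],
    [[0.002,0,-0.0105],[0,0,0]],
    [[-0.004,0,-0.0065],[0,0,0]],
    [[-0.004,0,-0.0065],[0,0,0]],
    [[-0.0033,0,-0.0062],[0,0,0]],
    [[-0.0033,0,-0.0062],[0,0,0]],
    [[-0.0027,0,-0.0065],[0,0,0]],
    [[-0.0027,0,-0.0065],[0,0,0]],
    [[-0.002,0,-0.0068],[0,0,0]],
    [[-0.002,0,-0.0068],[0,0,0]]
  ]
}}

```text
clock: 2.6
position: [0.5783, 0.0774, 0.1806]
orientation: [0.034, 0.999, 0.0, 0.0]
wrist_force: [-0.8, 0.5, 0.7]
finger_gap: -0.0001
```

Emit:
{"fn": "servo_tool", "kwargs": {
  "increments": [
    [[-0.0013,0,-0.0068],[0,0,0]],
    [[-0.0013,0,-0.0068],[0,0,0]],
    [[-0.0007,0,-0.0068],[0,0,0]],
    [[-0.0007,0,-0.0048],[0,0,0]],
    [[0,0,-0.002],[0,0,0]],
    [[0,0,-0.001],[0,0,0]],
    [[0,0,0],[0,0,0]],
    [[0,0,0],[0,0,0]],
    [[0,0,0],[0,0,0]],
    [[0,0,0],[0,0,0]]
  ]
}}

```text
clock: 3.43
position: [0.5748, 0.0774, 0.1532]
orientation: [0.034, 0.999, 0.0, 0.0]
wrist_force: [-0.3, 0.2, 0.5]
finger_gap: -0.0003
```

```bash
python3 - <<'E'
from h import *
c=cam('scene');cv2.imwrite('pics/s1.png',cv2.resize(c['frame'][150:310,240:430],None,fx=4,fy=3.75))
s=sense();print(s['wrist_force'],s['position'],s['clock'])
E
```

```text
[-0.37035547 -0.1397974   0.4313594 ] [0.57468743 0.07742644 0.15320606] 3.4833
```

View pics/s1.png

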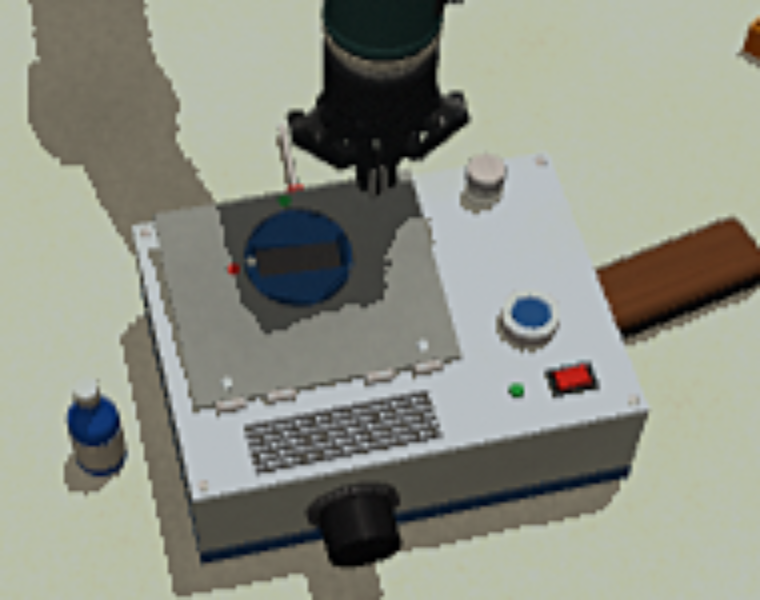

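The picture shows the closed tips on the left front corner (px 378,180) and the hatch nearly flat. The force is only 0.4 N, so I press onto the seal until I see about 10 N.

Emit:
{"fn": "servo_tool", "kwargs": {
  "increments": [
    [[0,0,-0.001],[0,0,0]],
    [[0,0,-0.001],[0,0,0]],
    [[0,0,-0.001],[0,0,0]],
    [[0,0,0],[0,0,0]],
    [[0,0,0],[0,0,0]],
    [[0,0,0],[0,0,0]],
    [[0,0,0],[0,0,0]],
    [[0,0,0],[0,0,0]],
    [[0,0,0],[0,0,0]],
    [[0,0,0],[0,0,0]]
  ]
}}

```text
clock: 4.32
position: [0.5745, 0.0774, 0.1499]
orientation: [0.034, 0.999, 0.0, 0.0]
wrist_force: [0.5, 0.1, -0.7]
finger_gap: -0.0003
```

Emit:
{"fn": "servo_tool", "kwargs": {
  "increments": [
    [[0,0,-0.001],[0,0,0]],
    [[0,0,-0.001],[0,0,0]],
    [[0,0,-0.001],[0,0,0]],
    [[0,0,-0.001],[0,0,0]],
    [[0,0,0],[0,0,0]],
    [[0,0,0],[0,0,0]],
    [[0,0,0],[0,0,0]],
    [[0,0,0],[0,0,0]],
    [[0,0,0],[0,0,0]],
    [[0,0,0],[0,0,0]]
  ]
}}

```text
clock: 5.15
position: [0.5745, 0.0774, 0.1459]
orientation: [0.034, 0.999, 0.0, 0.0]
wrist_force: [-0.4, -0.2, 0.3]
finger_gap: 0.0
```

```bash
python3 - <<'E'
from h import *
s=sense();print(s['wrist_force'],s['ft_torque'],s['position'],s['joint_torque'])
c=cam('scene');W=pts(c);x,y,z=W[...,0],W[...,1],W[...,2]
for lo,hi in((-.08,-.04),(.06,.1)):
  for x0 in(.57,.6,.64,.68,.70):
    m=(y>lo)&(y<hi)&(abs(x-x0)<.01)&(z>.12)&(z<.18);print(lo,x0,m.sum(),np.median(z[m]).round(4) if m.any() else 0)
m=(abs(y-.13)<.02)&(abs(x-.65)<.05);print('deck',np.median(z[m]))
E
```

```text
[-0.3748244  -0.24801479  0.28376981] [-0.02137667  0.04004731 -0.0013557 ] [0.57451331 0.07739727 0.14591644] [ 1.36074872e-03 -4.70894766e+01  2.42031544e+00 -2.18379271e+01
  1.01957671e-02  6.61347440e-04  2.40663041e-05]
-0.08 0.57 90 0.1621
-0.08 0.6 97 0.1569
-0.08 0.64 93 0.1498
-0.08 0.68 98 0.1425
-0.08 0.7 98 0.1393
0.06 0.57 42 0.1622
0.06 0.6 97 0.1566
0.06 0.64 90 0.1494
0.06 0.68 98 0.1428
0.06 0.7 102 0.1396
deck 0.13216611514927112
```

```bash
python3 - <<'E'
from h import *
c=cam('scene');W=pts(c);cv2.imwrite('pics/s2.png',cv2.resize(c['frame'][165:245,285:385],None,fx=7,fy=7,interpolation=cv2.INTER_NEAREST))
c2=cam('top');W2=pts(c2);cv2.imwrite('pics/t2.png',cv2.resize(c2['frame'][120:210,270:370],None,fx=6,fy=6,interpolation=cv2.INTER_NEAREST))
for v in range(180,216,3): print(v,W[v,334].round(3),W[v,338].round(3),c['frame'][v,334])
E
```

```text
180 [0.608 0.066 0.311] [0.614 0.075 0.316] [11 13 13]
183 [0.608 0.067 0.298] [0.612 0.076 0.3  ] [14 14 15]
186 [0.584 0.074 0.251] [0.592 0.083 0.259] [13 11 12]
189 [0.567 0.079 0.212] [0.59  0.084 0.242] [56 61 59]
192 [0.568 0.079 0.199] [0.585 0.086 0.221] [8 8 9]
195 [0.579 0.076 0.2  ] [0.586 0.086 0.206] [13 14 14]
198 [0.582 0.076 0.19 ] [0.581 0.088 0.185] [3 2 2]
201 [0.584 0.076 0.178] [0.575 0.09  0.161] [0 0 0]
204 [0.583 0.077 0.16 ] [0.585 0.088 0.16 ] [57 60 61]
207 [0.59  0.075 0.157] [0.592 0.086 0.156] [62 65 66]
210 [0.601 0.072 0.158] [0.6   0.084 0.152] [62 67 67]
213 [0.608 0.07  0.153] [0.611 0.082 0.153] [63 67 66]
```

View pics/s2.png

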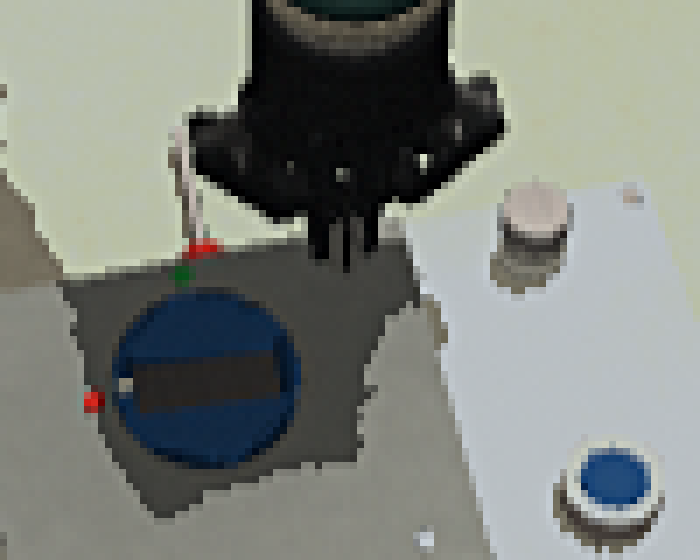

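The tips show at the plate (scene px ~334,203), but by depth the hatch is still at about 0.175 rad and there is no force. That disagrees with the TCP height. I'll raise slightly and re-measure the tilt.

Emit:
{"fn": "servo_tool", "kwargs": {
  "increments": [
    [[0,0,0.001],[0,0,0]],
    [[0,0,0.002],[0,0,0]],
    [[0,0,0.002],[0,0,0]],
    [[0,0,0.002],[0,0,0]],
    [[0,0,0.002],[0,0,0]],
    [[0,0,0.001],[0,0,0]],
    [[0,0,0],[0,0,0]],
    [[0,0,0],[0,0,0]],
    [[0,0,0],[0,0,0]],
    [[0,0,0],[0,0,0]]
  ]
}}

```text
clock: 6.13
position: [0.5744, 0.0774, 0.1558]
orientation: [0.034, 0.999, -0.0, -0.0]
wrist_force: [0.3, 1.1, 0.7]
finger_gap: -0.0002
```

```bash
cat > tilt.py <<'E'
from h import *
def tilt(n='scene'):
    c=cam(n);W=pts(c);x,y,z=W[...,0],W[...,1],W[...,2]
    m=(x>.58)&(x<.69)&(((y>-.08)&(y<-.04))|((y>.06)&(y<.10)&(x>.62)))&(z>.125)&(z<.26)
    P=W[m]
    for _ in range(3):
        A=np.c_[P[:,0]-.713,np.ones(len(P))];k=np.linalg.lstsq(A,P[:,2],rcond=None)[0];e=P[:,2]-A@k;P=P[abs(e)<.004]
    s=sense();print(n,'tilt',-np.arctan(k[0]),'z at hinge',k[1],len(P),'F',s['wrist_force'].round(2),'p',s['position'].round(4),'t',s['clock']); return c
if __name__=='__main__': tilt()
E
python3 tilt.py
```

```text
scene tilt 0.18161050243435534 z at hinge 0.13642508362559905 754 F [-0.08 -0.56 -0.29] p [0.5744 0.0774 0.1558] t 6.1833
```

Emit:
{"fn": "servo_tool", "kwargs": {
  "increments": [
    [[0,0,0.003],[0,0,0]],
    [[0,0,0.004],[0,0,0]],
    [[0,0,0.004],[0,0,0]],
    [[0,0,0.004],[0,0,0]],
    [[0,0,0.004],[0,0,0]],
    [[0,0,0.004],[0,0,0]],
    [[0,0,0.004],[0,0,0]],
    [[0,0,0.004],[0,0,0]],
    [[0,0,0.004],[0,0,0]],
    [[0,0,0],[0,0,0]]
  ]
}}

```text
clock: 7.02
position: [0.575, 0.0775, 0.1919]
orientation: [0.034, 0.999, 0.0, 0.001]
wrist_force: [0.3, -0.6, -0.2]
finger_gap: 0.0003
```

```bash
python3 - <<'E'
from tilt import *
c=tilt();cv2.imwrite('pics/s3.png',cv2.resize(c['frame'][165:245,285:385],None,fx=7,fy=7,interpolation=cv2.INTER_NEAREST))
E
```

```text
scene tilt 0.1736141520656806 z at hinge 0.1371219870062218 741 F [-0.99 -0.21  1.04] p [0.5748 0.0774 0.1915] t 7.0667
```

View pics/s3.png

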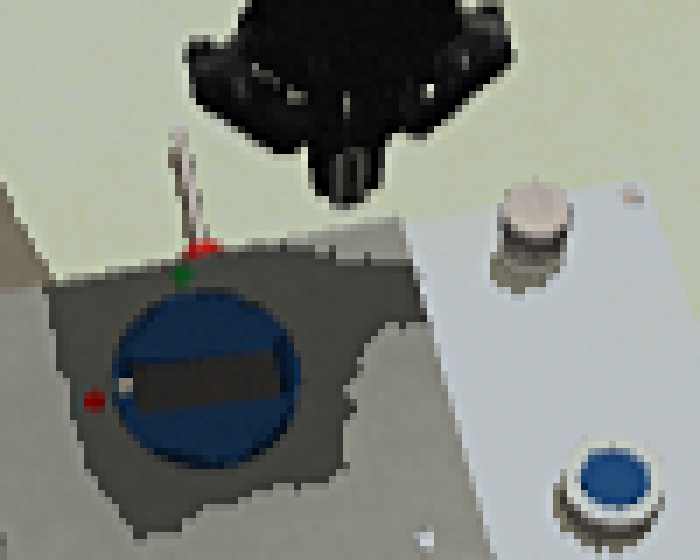

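```bash
python3 - <<'E'
from tilt import *
c=cam('scene');W=pts(c)
for v in range(176,200,2): print(v,W[v,332].round(3),W[v,334].round(3),W[v,336].round(3),c['frame'][v,334])
K=c['intrinsics']
for z in(.1775,.19,.20,.21):
    p=c['R']@np.array([.585,.0774,z])+c['t'];print(z,(K@p/p[2])[:2])
s=sense();print(s['joint_positions'],s['finger_gap'])
E
```

```text
176 [0.591 0.065 0.307] [0.581 0.074 0.292] [0.585 0.078 0.295] [14 13 13]
178 [0.59  0.066 0.297] [0.585 0.073 0.289] [0.583 0.079 0.284] [7 6 5]
180 [0.589 0.066 0.287] [0.383 0.13  0.003] [0.585 0.079 0.278] [142 157 152]
182 [0.588 0.067 0.276] [0.565 0.079 0.244] [0.584 0.079 0.267] [10  8 10]
184 [0.584 0.068 0.261] [0.575 0.076 0.248] [0.581 0.08  0.254] [15 15 16]
186 [0.587 0.068 0.256] [0.582 0.075 0.248] [0.586 0.079 0.252] [31 31 33]
188 [0.583 0.069 0.241] [0.585 0.074 0.242] [0.585 0.08  0.241] [32 34 34]
190 [0.581 0.07  0.229] [0.583 0.075 0.23 ] [0.586 0.079 0.234] [28 31 32]
192 [0.579 0.07  0.217] [0.587 0.074 0.227] [0.583 0.081 0.219] [14 16 16]
194 [0.583 0.069 0.213] [0.439 0.116 0.001] [0.44  0.123 0.001] [74 81 79]
196 [ 0.444  0.108 -0.001] [ 0.446  0.115 -0.   ] [0.45  0.121 0.003] [182 202 195]
198 [0.563 0.075 0.164] [0.563 0.081 0.161] [0.568 0.086 0.167] [126 136 135]
0.1775 [334.64174744 201.26263424]
0.19 [334.75299122 198.76938654]
0.2 [334.84325158 196.74642877]
0.21 [334.93465995 194.69774144]
[-0.35663988  0.37350746  0.2079393   1.81395191 -0.09192879  0.96321145
  1.39286772] 8.016514346558616e-06
```

The depth shows the real tip at about z=0.21 with the TCP at 0.1915. So the tips sit about 16 mm above the reported TCP rather than 14 mm below it, which means they were just touching at 0.175 rad. I'll calibrate by contact from here. I'm switching to the right front corner, away from the jar.

Emit:
{"fn": "servo_tool", "kwargs": {
  "increments": [
    [[0,-0.032,0],[0,0,0]],
    [[0,-0.032,0],[0,0,0]],
    [[0,-0.032,0],[0,0,0]],
    [[0,-0.032,0],[0,0,0]],
    [[0,0,-0.01],[0,0,0]],
    [[0,0,-0.012],[0,0,0]],
    [[0,0,-0.012],[0,0,0]],
    [[0,0,-0.008],[0,0,0]],
    [[0,0,-0.006],[0,0,0]],
    [[0,0,-0.006],[0,0,0]]
  ]
}}

```text
clock: 7.95
position: [0.5742, -0.0492, 0.1357]
orientation: [0.033, 0.999, 0.0, -0.001]
wrist_force: [-0.9, 0.3, 0.7]
finger_gap: 0.0
```

Emit:
{"fn": "servo_tool", "kwargs": {
  "increments": [
    [[0,0,-0.003],[0,0,0]],
    [[0,0,-0.003],[0,0,0]],
    [[0,0,-0.003],[0,0,0]],
    [[0,0,-0.002],[0,0,0]],
    [[0,0,-0.001],[0,0,0]],
    [[0,0,0],[0,0,0]],
    [[0,0,0],[0,0,0]],
    [[0,0,0],[0,0,0]],
    [[0,0,0],[0,0,0]],
    [[0,0,0],[0,0,0]]
  ]
}}

```text
clock: 8.78
position: [0.5746, -0.0507, 0.125]
orientation: [0.034, 0.999, -0.0, 0.0]
wrist_force: [1.1, -0.8, 0.6]
finger_gap: -0.0003
```

```bash
python3 tilt.py
```

```text
scene tilt 0.4118857206805748 z at hinge 0.11554161850815331 160 F [-0.3  -0.96  0.97] p [ 0.5746 -0.0506  0.125 ] t 8.8333
```

```bash
sed -i 's/m=(x>.58).*/m=(x>.565)\&(x<.70)\&(((y>-.08)\&(y<-.04))|((y>.06)\&(y<.10)))\&(z>.125)\&(z<.18)/' tilt.py; python3 - <<'E'
from tilt import *
c=tilt();W=pts(c);x,y,z=W[...,0],W[...,1],W[...,2]
g=(abs(x-.575)<.02)&(abs(y+.05)<.02)&(z>.13)
q=np.argwhere(g&(c['frame'].max(-1)<45));print('dark finger rows',q.min(0),q.max(0),'min z',np.sort(z[g&(c['frame'].max(-1)<45)])[:8].round(3))
for x0 in(.57,.6,.64,.68):
  for lo,hi in((-.085,-.07),(.06,.1)):
    m=(y>lo)&(y<hi)&(abs(x-x0)<.01)&(z>.12)&(z<.18);print(lo,x0,m.sum(),np.median(z[m]).round(4))
cv2.imwrite('pics/s4.png',cv2.resize(c['frame'][155:245,275:385],None,fx=6,fy=6,interpolation=cv2.INTER_NEAREST))
E
```

```text
scene tilt 0.050472441689700547 z at hinge 0.13656310721060907 933 F [-1.18 -0.86  0.18] p [ 0.5746 -0.0506  0.125 ] t 8.8833
dark finger rows [126 274] [215 297] min z [0.143 0.147 0.148 0.148 0.149 0.153 0.155 0.156]
-0.085 0.57 28 0.1428
0.06 0.57 80 0.1425
-0.085 0.6 30 0.1416
0.06 0.6 85 0.1412
-0.085 0.64 32 0.1404
0.06 0.64 82 0.1397
-0.085 0.68 36 0.1375
0.06 0.68 94 0.1388
```

View pics/s4.png

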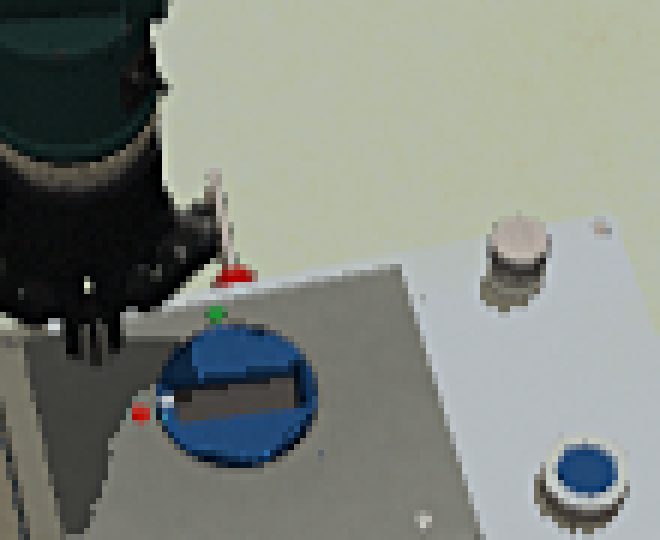

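The picture shows the tips (px ~95,345) on the right front corner. The hatch is at about 0.05 rad and the slot is unmoved. Now onto the seal.

Emit:
{"fn": "servo_tool", "kwargs": {
  "increments": [
    [[0,0,-0.002],[0,0,0]],
    [[0,0,-0.002],[0,0,0]],
    [[0,0,-0.001],[0,0,0]],
    [[0,0,0],[0,0,0]],
    [[0,0,0],[0,0,0]],
    [[0,0,0],[0,0,0]],
    [[0,0,0],[0,0,0]],
    [[0,0,0],[0,0,0]],
    [[0,0,0],[0,0,0]],
    [[0,0,0],[0,0,0]]
  ]
}}

```text
clock: 9.72
position: [0.5743, -0.0506, 0.1203]
orientation: [0.034, 0.999, 0.0, -0.0]
wrist_force: [-2.2, -0.0, 5.7]
finger_gap: 0.0003
```

```bash
python3 tilt.py
```

```text
scene tilt 0.025304256599196287 z at hinge 0.13617926648561124 876 F [-2.76 -0.6   4.76] p [ 0.5743 -0.0506  0.1203] t 9.7667
```

Emit:
{"fn": "servo_tool", "kwargs": {
  "increments": [
    [[0,0,-0.002],[0,0,0]],
    [[0,0,0],[0,0,0]],
    [[0,0,0],[0,0,0]],
    [[0,0,0.012],[0,0,0]],
    [[0,0,0.015],[0,0,0]],
    [[0,0,0.015],[0,0,0]],
    [[0.013,0.02,0],[0,0,0]],
    [[0.013,0.02,0],[0,0,0]],
    [[0.013,0.0205,0],[0,0,0]],
    [[0,0,0],[0,0,0]]
  ]
}}

```text
clock: 10.6
position: [0.6158, 0.0159, 0.1604]
orientation: [0.031, 1.0, 0.002, 0.001]
wrist_force: [-0.7, 1.3, -0.3]
finger_gap: -0.0002
```

Emit:
{"fn": "servo_tool", "kwargs": {
  "increments": [
    [[0,0,0],[0,0,0]],
    [[0,0,0],[0,0,0]],
    [[0,0,0],[0,0,0]],
    [[0,0,0],[0,0,0]],
    [[0,0,0],[0,0,0]],
    [[0,0,0],[0,0,0]],
    [[0,0,0],[0,0,0]],
    [[0,0,0],[0,0,0]],
    [[0,0,0],[0,0,0]],
    [[0,0,0],[0,0,0]]
  ],
  "gripper": 25
}}

```text
clock: 11.43
position: [0.6134, 0.0099, 0.1599]
orientation: [0.034, 0.999, 0.0, -0.0]
wrist_force: [0.4, -1.0, -0.8]
finger_gap: 0.0215
```

```bash
python3 - <<'E'
from tilt import *
c=tilt();W=pts(c)
cv2.imwrite('pics/s5.png',cv2.resize(c['frame'][170:240,275:355],None,fx=8,fy=8,interpolation=cv2.INTER_NEAREST))
K=c['intrinsics']
for y in(-.015,.0345):
    p=c['R']@np.array([.624,y,.175])+c['t'];print((K@p/p[2])[:2])
E
```

```text
scene tilt 0.042039911237357674 z at hinge 0.13689736546704134 1033 F [ 0.56  0.11 -0.58] p [0.6135 0.0099 0.1599] t 11.4833
[305.95732725 219.13450948]
[323.18260961 215.75999765]
```

View pics/s5.png

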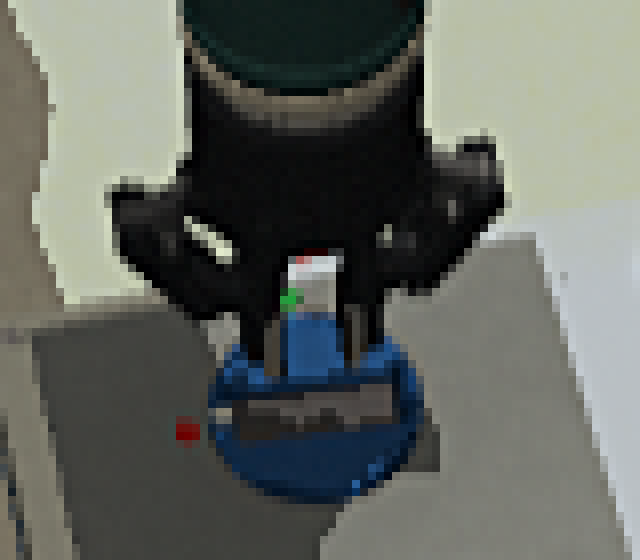

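The tips (px ~306..323, row 217) straddle the slot centre with a span of about 49 mm, matching the prediction. The hatch is resting at 0.042 rad. Inserting.

Emit:
{"fn": "servo_tool", "kwargs": {
  "increments": [
    [[0,0,-0.008],[0,0,0]],
    [[0,0,-0.008],[0,0,0]],
    [[0,0,-0.006],[0,0,0]],
    [[0,0,-0.005],[0,0,0]],
    [[0,0,-0.005],[0,0,0]],
    [[0,0,-0.004],[0,0,0]],
    [[0,0,-0.003],[0,0,0]],
    [[0,0,-0.003],[0,0,0]],
    [[0,0,0],[0,0,0]],
    [[0,0,0],[0,0,0]]
  ]
}}

```text
clock: 12.32
position: [0.6135, 0.0099, 0.1178]
orientation: [0.034, 0.999, 0.0, 0.0]
wrist_force: [-0.8, -0.2, 0.7]
finger_gap: 0.0213
```

```bash
python3 tilt.py
```

```text
scene tilt 0.04130501645333573 z at hinge 0.1368973179406291 997 F [-0.48 -0.32  0.46] p [0.6136 0.0099 0.1181] t 12.3667
```

Emit:
{"fn": "servo_tool", "kwargs": {
  "increments": [
    [[0,0,-0.001],[0,0,-0.1]],
    [[0,0,-0.001],[0,0,-0.1]],
    [[0,0,0],[0,0,-0.1]],
    [[0,0,0],[0,0,-0.1]],
    [[0,0,0],[0,0,-0.1]],
    [[0,0,0],[0,0,-0.1]],
    [[0,0,-0.001],[0,0,-0.1]],
    [[0,0,-0.001],[0,0,-0.1]],
    [[0,0,-0.001],[0,0,-0.1]],
    [[0,0,0],[0,0,-0.1]]
  ]
}}

```text
clock: 13.2
position: [0.6135, 0.0107, 0.1136]
orientation: [0.511, 0.86, 0.001, -0.0]
wrist_force: [-1.4, 1.5, 2.6]
finger_gap: 0.0211
```

```bash
python3 - <<'E'
from tilt import *
c=tilt();print(sense()['ft_torque'])
cv2.imwrite('pics/s6.png',cv2.resize(c['frame'][170:240,275:355],None,fx=8,fy=8,interpolation=cv2.INTER_NEAREST))
E
```

```text
scene tilt 0.04023831569834531 z at hinge 0.13690739603847515 1032 F [-2.14  2.37  3.6 ] p [0.6135 0.0107 0.1136] t 13.25
[ 0.53780995  0.4679169  -0.01087699]
```

View pics/s6.png

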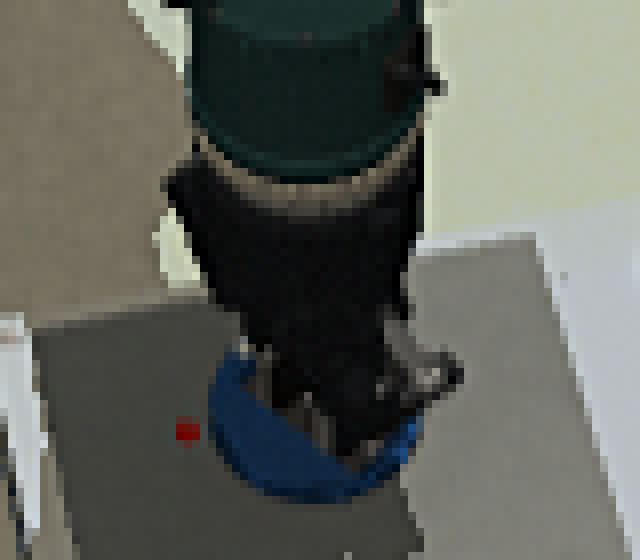

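The picture shows the head turning with the fingers, with the slot now diagonal and the pointer near px (243,345). Continuing to the stop.

Emit:
{"fn": "servo_tool", "kwargs": {
  "increments": [
    [[0,0,0],[0,0,-0.1]],
    [[0,0,0],[0,0,-0.1]],
    [[0,0,-0.001],[0,0,-0.1]],
    [[0,0,-0.001],[0,0,-0.1]],
    [[0,0,0],[0,0,-0.1]],
    [[0,0,0],[0,0,-0.05]],
    [[0,0,0],[0,0,-0.05]],
    [[0,0,0],[0,0,0]],
    [[0,0,0],[0,0,0]],
    [[0,0,0],[0,0,0]]
  ]
}}

```text
clock: 14.08
position: [0.6136, 0.0109, 0.1109]
orientation: [0.74, 0.673, 0.0, -0.0]
wrist_force: [1.5, 2.3, -2.6]
finger_gap: 0.0216
```

```bash
python3 - <<'E'
from tilt import *
c=tilt();s=sense();q=s['orientation'];print(s['ft_torque'],'tool y deg',2*np.degrees(np.arctan2(q[1],q[0]))-90)
E
```

```text
scene tilt 0.00973195140484961 z at hinge 0.1367221522333073 1036 F [ 0.63  3.89 -2.31] p [0.6136 0.0109 0.1108] t 14.1333
[ 0.75086828 -0.34115556  0.05626853] tool y deg -5.440373954642141
```

Emit:
{"fn": "servo_tool", "kwargs": {
  "increments": [
    [[0,0,0],[0,0,-0.04]],
    [[0,0,0],[0,0,-0.04]],
    [[0,0,0],[0,0,-0.04]],
    [[0,0,0],[0,0,-0.03]],
    [[0,0,0],[0,0,0]],
    [[0,0,0],[0,0,0]],
    [[0,0,0],[0,0,0]],
    [[0,0,0],[0,0,0]],
    [[0,0,0],[0,0,0]],
    [[0,0,0],[0,0,0]]
  ]
}}

```text
clock: 14.97
position: [0.6136, 0.0109, 0.1109]
orientation: [0.788, 0.616, 0.0, -0.0]
wrist_force: [1.5, 5.0, -2.7]
finger_gap: 0.0216
```

```bash
python3 - <<'E'
from tilt import *
c=tilt();s=sense();q=s['orientation'];print(s['ft_torque'],'tool y deg',2*np.degrees(np.arctan2(q[1],q[0]))-90)
E
```

```text
scene tilt 0.00487418775659952 z at hinge 0.1371579648840909 1026 F [ 1.01  5.09 -2.89] p [0.6136 0.0109 0.1109] t 15.0167
[ 1.12500567 -0.38740548  2.6231902 ] tool y deg -14.015196133311335
```

There is 2.6 N m of reaction, so it is at the stop, and the hatch is down. I back off within the play, lift straight out, then clear.

Emit:
{"fn": "servo_tool", "kwargs": {
  "increments": [
    [[0,0,0],[0,0,0.06]],
    [[0,0,0],[0,0,0.06]],
    [[0,0,0],[0,0,0.02]],
    [[0,0,0.004],[0,0,0]],
    [[0,0,0.006],[0,0,0]],
    [[0,0,0.01],[0,0,0]],
    [[0,0,0.02],[0,0,0]],
    [[0,0,0.03],[0,0,0]],
    [[0,0,0.04],[0,0,0]],
    [[0,0,0.04],[0,0,0]]
  ]
}}

```text
clock: 15.85
position: [0.6127, 0.007, 0.2627]
orientation: [0.747, 0.665, -0.001, 0.0]
wrist_force: [1.5, -0.0, 0.7]
finger_gap: 0.0211
```

Emit:
{"fn": "servo_tool", "kwargs": {
  "increments": [
    [[-0.01,0.03,0.02],[0,0,0]],
    [[-0.01,0.035,0.01],[0,0,0]],
    [[-0.01,0.035,0],[0,0,0]],
    [[-0.01,0.035,0],[0,0,0]],
    [[-0.01,0.035,0],[0,0,0]],
    [[-0.01,0.035,0],[0,0,0]],
    [[-0.01,0.035,0],[0,0,0]],
    [[-0.01,0.03,0],[0,0,0]],
    [[0,0,0],[0,0,0]],
    [[0,0,0],[0,0,0]]
  ]
}}

```text
clock: 16.68
position: [0.5334, 0.2801, 0.2912]
orientation: [0.745, 0.668, 0.0, 0.0]
wrist_force: [1.1, -1.5, -0.8]
finger_gap: 0.0214
```

```bash
python3 - <<'E'
from tilt import *
c=tilt();cv2.imwrite('pics/s7.png',cv2.resize(c['frame'][150:310,240:430],None,fx=4,fy=3.75))
for n in('scene','top'):
    d=c if n=='scene' else cam('top'); o=np.load(n+'0.npz')['frame'].astype(int); df=(abs(d['frame']-o).max(-1)>45).astype(np.uint8)
    nb,l,st,ce=cv2.connectedComponentsWithStats(df);print(n,[list(map(int,x)) for x in st[1:] if x[4]>25])
E
```

```text
scene tilt 0.010174781502592215 z at hinge 0.13682410105673948 1016 F [ 1.11 -0.05  0.55] p [0.5342 0.2781 0.2914] t 16.7333
scene [[259, 0, 19, 33, 181], [287, 0, 24, 32, 232], [284, 0, 216, 169, 9850], [471, 0, 12, 29, 63], [504, 0, 8, 18, 31], [482, 2, 24, 17, 190], [290, 31, 4, 27, 52], [245, 33, 17, 40, 133], [265, 39, 16, 26, 98], [281, 120, 8, 7, 34], [257, 134, 129, 108, 3165], [431, 145, 29, 21, 199], [276, 213, 11, 42, 113]]
top [[164, 138, 109, 245, 12060], [360, 150, 5, 29, 90], [314, 153, 28, 15, 233], [257, 160, 34, 37, 896], [316, 171, 24, 17, 179], [299, 177, 8, 11, 61], [349, 178, 8, 9, 55], [300, 189, 56, 3, 111], [277, 203, 61, 86, 1982], [142, 243, 38, 29, 367], [156, 252, 36, 32, 623], [242, 267, 85, 77, 2380], [12, 270, 247, 130, 12073], [282, 380, 13, 6, 55]]
```

View pics/s7.png

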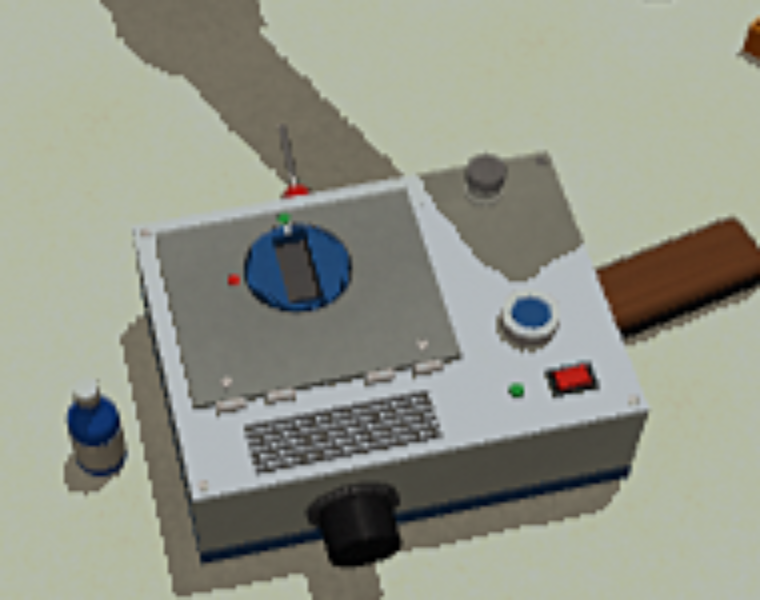

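The slot now lies along x (px 285,228 to 310,300) with the pointer at the green dot. The hatch is flat, and the jar, tin, bottle, case and screwdriver are in place.

```bash
python3 -c "
from workcell import bot;print(bot.job_done())"
```

```text
the job is handed in; nothing more can be done
None
```

I pushed the hatch down onto its seal at its front corners, then turned the fastener clockwise to its stop with the fingertips in the slot. I lifted out, moved clear and handed the job in at about 16.7 s; no verdict was reported.

**Last checks:**
- **Fastener:** I felt about 2.6 N m of reaction at the stop. In the last picture the slot lies along x and the pointer is at the green dot.
- **Hatch:** the depth fit gives about 0.01 rad, inside the 0.02 limit and close to that fit's accuracy. I read 0.025 rad and about 5 N on the seal before turning, then pressed 2 mm more without re-measuring.
- **Other things:** the jar, tin, bottle, case and screwdriver looked unmoved in the last picture. I did not check the tray and pliers closely. I compared images before and after, but the arm and its shadow explain most of the changes, so it shows little.

**Disagreement:** the shut fingertips sat about 16 mm behind the reported TCP, not 14 mm ahead of it as stated. My first push therefore stopped at about 0.18 rad. I measured the offset from depth and contact, and finished the push at the other corner.

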